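Slacken the left-hand wheel knob of a studio sharpener

ROBOT

A 7-joint arm with a two-finger parallel gripper is mounted at the origin on the work surface. World frame = base frame: x ahead of the robot, y to its left, z up, the work surface at z = 0. Lengths are in m, angles in rad, forces in N, time in s.
With the tool pointing down it reaches from about 0.4 to 0.85 m from the base axis. Payload 10.4 kg.
Tool frame: the origin (TCP) lies between the finger pads; the fingertips stand ahead of it and the grasp point (between the pads) lies 6 mm ahead of it (finger_overhang is the z of the fingertips in the tool frame, in m); z points along the fingers, y is the direction in which the jaws open and shut (so a half turn about z gives the same grasp; the last joint's range is limited). The gripper opens to 85 mm and grips with 20 to 120 N. Pads are 22 mm wide; open, the fingers measure 114 mm over their backs; the gripper's body (76 mm by 85 mm) begins 54 mm behind the grasp point. The pads swing forward as they close: fully open they stand 13 mm farther back than shut.
Start: joints at [1.081, 0.332, -0.065, 1.46, 0.022, 1.35, -0.088], TCP at [0.281, -0.558, 0.256] pointing down, gripper open.
Joint ranges: [-2.6, 2.6], [-0.5, 2.12], [-1.47, 1.34], [0.16, 2.42], [-1.27, 4.41], [0.06, 2.06], [-2.6, 2.6]. Speed limits (rad/s): [2.22, 2.22, 2.79, 2.79, 3.14, 3.14, 3.14].

INTERFACE

Orientations are given as a unit quaternion [x, y, z, w].
In Python, from workcell import * gives the robot as it stands.
- The arm moves only by the shell command python3 -m creep 'ROWS' [FORCE]. ROWS is JSON, a list of rows, each a list of 7 numbers: the turn, a rotation vector about the tool's x, y, z in rad, then the shift along the tool's x, y, z in mm, then the closure in counts, from 0 (fully open) to 255 (shut). In form: [[wx, wy, wz, dx, dy, dz, claw], ...]. A call has 1 to 8 rows; each row shifts and turns the commanded pose from where the row before left it, along the tool's axes as they then stand; what a row does not reach is not made up. A row lasts 1/10 s, in which the tool goes at most 50 mm and 8.59 degrees, less where a joint would pass 70% of its speed; a pose out of reach is approached as far as the arm can. A call is refused whole if a number of a shift passes 50 or a number of a turn 0.15, either way. A call with a gripper value outside its range is refused whole. The fingers move at their own pace and stop on an object; FORCE is the grip in N (left out, the last holds). Time passes only in rows, so rows that do not move let the fingers close. It gives the time, the measured TCP pose, the force and the opening at its end, in the units of the state.
- get_obs(): the state, without advancing time (a new reading comes with each control period).
- camera(name): name is "side" or "top" or "wrist"; returns (picture, depth): 400x640x3 uint8, blue, green, red; 400x640 float32, m along the optical axis (not along the pixel's ray), 0 where there is no reading.
- camera_model(name): a dict with "camera_matrix" (3x3 intrinsics, pixels), "R" (3x3) and "t" (3): a world point X has camera coordinates R X + t; the wrist camera has in their place "mount" (4x4, takes a point from camera to tool coordinates, whose origin is the TCP and whose axes are the flange's). Camera axes: x right, y down, z forward; pixel columns grow to the right and rows downward; lengths in m; the calibration is good to about 2 mm. A picture is of the moment at which its call begins: read the wrist's pose just before it. camera_model takes no time and is no camera call.
- hand_in(): hands the job in, once; it reports no verdict.
The state is a dict: "clock": time; "joint_pos": joint angles; "joint_velocities": joint speeds; "tau": joint torques, N m; "position": TCP position; "ee_rot": TCP orientation; "ft_force": force on the tool from outside, world axes, zero at the start; "torque": the same for the moment, N m; "grip_width": opening from 0.0 (shut) to 1.0 (fully open).
Only numpy, scipy, OpenCV 4.12 (cv2) and the standard library are available. Lean on these libraries where they do the work, as an engineer would, in place of code of your own. Each camera call takes 0.05 s, during which the arm holds its last target.

TASK

The flat sharpening stone has to come off: loosen the wing knob in the middle of the stone, on the spindle, by roughly a quarter turn, then let go of it. Its thread is left-handed, so it loosens clockwise seen from above. Leave the like knob of the tool rest as it is set, and do not push about the brush pot or the spray can.

Things in the scene. Friction and masses are not known exactly. Their poses are not given: they have to be found in the camera images.
- wheel_knob_grip (a point): Knob to loosen: black wing knob in the middle of the level tan stone. Wing: bar 54 mm long, 16 thick, 32 tall on a hub 30 across, 12 high. Point on the turning axis, 34 mm above the stone, 10 below the wing's top; x along the wing, y across it, z up, turning with it. Stone (196 mm across, top 112 mm above the bench) is clear 85 mm around, then the tool rest's bar, 12 mm above the stone.
- wheel_knob (a joint): Turn of the wheel knob in rad: 0 is tight against its stop, growing clockwise seen from above, which loosens it (left-hand thread). It starts between 0 and 0.2 and can go to 2.4. Steady friction of about 0.12 N m, no spring back; it stays where it is left and does not rise. The stone and the grey sharpener under it are fixed.
- rest_knob_grip (a point): Not to be turned: the tool rest's clamp knob, same shape, size and colour, on a steel arm beside the stone, 165 mm from the wheel knob's axis and 12 mm higher. Point and axes as on the wheel knob, 34 mm above the underside of its hub.
- rest_knob (a joint): Turn of the tool rest's knob in rad, clockwise seen from above; starts at 0 and is to stay there. It turns either way with the same friction.
- brush_pot: To be left standing: white round pot 76 mm across and 95 tall with brushes reaching to about 190 mm, beside the sharpener, 180 to 240 mm from the wheel knob's axis. Origin at the centre of its underside, z up.
- spray_can: To be left standing: plain pale spray can with its cap on, 62 mm across and 150 tall, beside the sharpener, 170 to 230 mm from the wheel knob's axis. Origin at the centre of its underside, z up.

How it is judged:
By the outcome, as a careful person would: the job done as asked, in the order asked, and still so for the second after the job is handed in, with the robot touching nothing.
It also fails if it takes over 29 s, if anything falls off the work surface, if the arm or the gripper's body presses on something with over 40 N, if the wrist force passes 120 N, or if a joint passes its speed limit or range.

## Working session

There is one attempt and no reset: what is moved stays moved. The work goes in short steps, Python scripts to look and compute and a shell command to move; the robot and the scene stay as the last step left them, time stands still between calls to the robot, and variables do not carry over. Pictures are saved under pics/ and viewed, and the job is handed in when it is done.

```bash
ls; mkdir -p pics
python3 - <<'E'
from workcell import *
import cv2,numpy as np
o=get_obs();print({k:np.round(v,3) for k,v in o.items()})
for n in("top","side"):
    p,d=camera(n);cv2.imwrite(f"pics/{n}0.png",p);np.savez(f"{n}0.npz",p=p,d=d)
    m=camera_model(n);print(n,m)
print(camera_model("wrist"))
E
```

```text
pics
{'clock': np.float64(0.0), 'joint_pos': array([ 1.081,  0.333, -0.065,  1.461,  0.022,  1.35 , -0.089]), 'joint_velocities': array([ 0.001,  0.001,  0.001,  0.002, -0.   , -0.001,  0.001]), 'tau': array([-0.0000e+00, -6.2546e+01,  4.9000e-02, -3.9161e+01,  1.6000e-02,
        1.0000e-02, -0.0000e+00]), 'position': array([ 0.281, -0.558,  0.256]), 'ee_rot': array([ 0.973,  0.231, -0.   , -0.001]), 'ft_force': array([ 0.251, -0.57 , -0.193]), 'torque': array([0.003, 0.013, 0.007]), 'grip_width': np.float64(0.998)}
top {'camera_matrix': array([[472.06071221,   0.        , 325.38687767],
       [  0.        , 472.06071221, 196.4299373 ],
       [  0.        ,   0.        ,   1.        ]]), 'R': array([[ 0.00729302, -0.99996051, -0.00507931],
       [-0.99822976, -0.00698038, -0.05906449],
       [ 0.0590267 ,  0.00550108, -0.99824125]]), 't': array([0.04294001, 0.57624706, 1.33304358])}
side {'camera_matrix': array([[517.05113824,   0.        , 324.38087867],
       [  0.        , 517.05113824, 204.99279653],
       [  0.        ,   0.        ,   1.        ]]), 'R': array([[-0.99941576, -0.02707109,  0.02086383],
       [-0.03152963,  0.49463933, -0.86852623],
       [ 0.01319188, -0.86867663, -0.49520388]]), 't': array([0.56677401, 0.08562807, 1.37450207])}
{'camera_matrix': array([[347.26072831,   0.        , 314.07398652],
       [  0.        , 347.26072831, 202.76586807],
       [  0.        ,   0.        ,   1.        ]]), 'mount': array([[ 1.41586846e-03, -9.52929847e-01, -3.03187569e-01,
         7.76106245e-02],
       [ 9.99998815e-01,  1.16578504e-03,  1.00583089e-03,
        -1.06014489e-03],
       [-6.05034743e-04, -3.03188634e-01,  9.52930368e-01,
        -1.17308103e-01],
       [ 0.00000000e+00,  0.00000000e+00,  0.00000000e+00,
         1.00000000e+00]])}
```

View pics/top0.png

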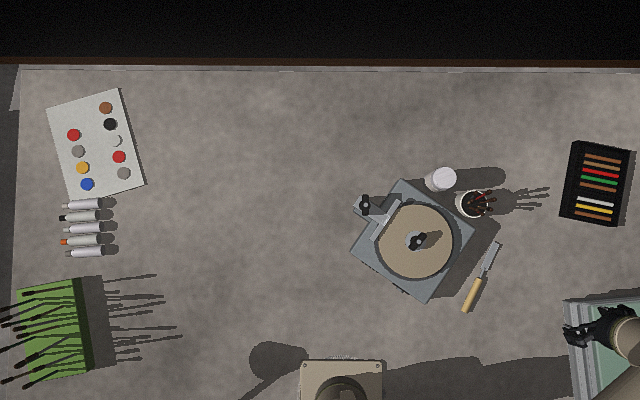

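View pics/side0.png

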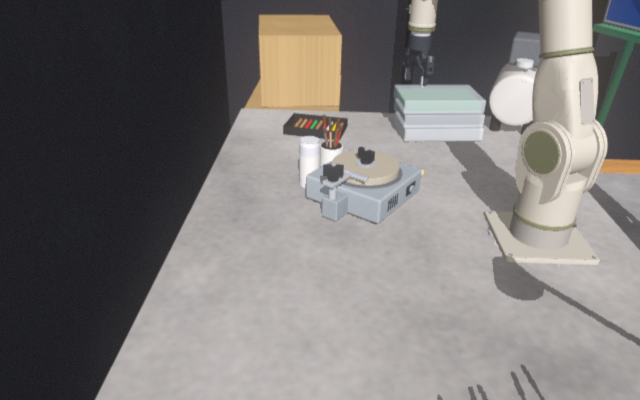

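The top picture shows the wheel knob at about (416,241), the rest knob at (365,204), the can at (440,179) and the pot at (472,204). I'll measure them next.

```bash
cat > h.py <<'E'
import numpy as np
def cloud(d,m,T=None):
    K=m["camera_matrix"];v,u=np.mgrid[:400,:640]
    P=np.stack([(u-K[0,2])/K[0,0]*d,(v-K[1,2])/K[1,1]*d,d],-1)
    if T is not None: return P@T[:3,:3].T+T[:3,3]
    return (P-m["t"])@m["R"]
E
python3 - <<'E'
from workcell import *
from h import *
import cv2
z=np.load("top0.npz");P=cloud(z["d"],camera_model("top"));p=z["p"]
c=cv2.resize(p[150:310,330:530],None,fx=4,fy=3.75,interpolation=cv2.INTER_CUBIC);cv2.imwrite("pics/top0z.png",c)
def rep(n,u0,u1,v0,v1,zl,zh,dark=None):
    Q=P[v0:v1,u0:u1].reshape(-1,3);b=p[v0:v1,u0:u1].reshape(-1,3).max(1)
    k=(Q[:,2]>zl)&(Q[:,2]<zh)
    if dark:k&=b<dark
    Q=Q[k];c=Q.mean(0);w,V=np.linalg.eigh(np.cov((Q-c)[:,:2].T));print(n,k.sum(),c.round(4),Q.min(0).round(3),Q.max(0).round(3),np.sqrt(w).round(4),np.degrees(np.arctan2(V[1,1],V[0,1])).round(1))
rep("wheel wing",395,440,220,262,.14,.18)
rep("rest wing",345,385,185,222,.15,.19)
rep("stone",370,460,195,285,.105,.118)
rep("can",420,460,160,195,.13,.17)
rep("pot",450,500,180,225,.07,.2)
rep("pot rim",450,500,180,225,.085,.1)
E
```

```text
wheel wing 144 [ 0.4544 -0.1901  0.1543] [ 0.432 -0.211  0.142] [ 0.476 -0.17   0.162] [0.0047 0.0154] 137.7
rest wing 147 [ 0.5468 -0.0546  0.1661] [ 0.521 -0.062  0.152] [ 0.574 -0.047  0.173] [0.0049 0.0155] 180.0
stone 3987 [ 0.4535 -0.1923  0.1116] [ 0.357 -0.29   0.105] [ 0.552 -0.074  0.118] [0.049  0.0501] 140.6
can 449 [ 0.6186 -0.2599  0.1477] [ 0.59  -0.292  0.13 ] [ 0.648 -0.232  0.157] [0.0151 0.0154] 92.6
pot 945 [ 0.5497 -0.3391  0.1109] [ 0.5   -0.39   0.071] [ 0.613 -0.275  0.197] [0.024  0.0279] 134.0
pot rim 493 [ 0.5494 -0.3419  0.0939] [ 0.5   -0.39   0.085] [ 0.592 -0.29   0.1  ] [0.0187 0.0266] 138.5
```

View pics/top0z.png

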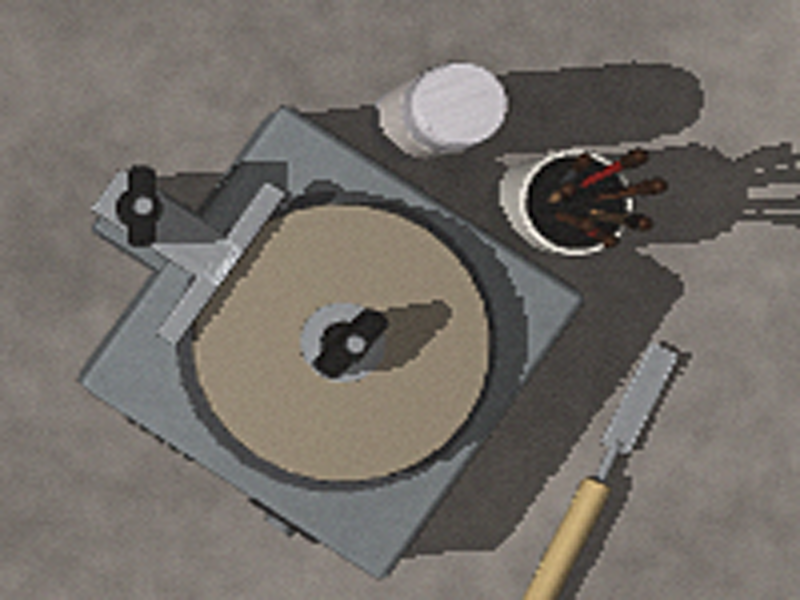

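Measurements agree with what was given: the wing tops are at 0.156 and 0.168, the two knobs are 164 mm apart, and the wing lies at about -42°. I'll cross over at the present height.

```bash
python3 -m creep '[[0,0,0,32,-25,0,0],[0,0,0,32,-25,0,0],[0,0,0,32,-25,0,0],[0,0,0,32,-25,0,0],[0,0,0,32,-25,0,0],[0,0,0,32,-25,0,0],[0,0,0,32,-25,0,0],[0,0,0,32,-25,0,0]]' 30; python3 -c "
from workcell import *
print(finger_overhang)"
```

```text
clock: 0.9
position: [0.4202, -0.2627, 0.2562]
ee_rot: [0.973, 0.231, -0.0, 0.0]
ft_force: [0.8, -0.2, -0.6]
grip_width: 0.997
0.025
```

```bash
python3 -m creep '[[0,0,-0.14,32,-25,0,0],[0,0,-0.14,36,-20,0,0],[0,0,-0.14,0,0,0,0],[0,0,-0.14,0,0,0,0],[0,0,-0.14,0,0,0,0],[0,0,-0.14,0,0,0,0],[0,0,-0.14,0,0,0,0],[0,0,-0.14,0,0,0,0]]'
```

```text
clock: 1.7
position: [0.4552, -0.1906, 0.256]
ee_rot: [0.699, 0.715, -0.0, -0.0]
ft_force: [0.4, -0.0, 0.3]
grip_width: 0.998
```

```bash
python3 -m creep '[[0,0,-0.14,0,0,0,0],[0,0,-0.14,0,0,0,0],[0,0,-0.14,0,0,0,0],[0,0,-0.14,0,0,0,0],[0,0,-0.14,0,0,0,0],[0,0,-0.11,0,0,0,0],[0,0,0,0,0,0,0],[0,0,0,0,0,0,0]]'
python3 - <<'E'
from workcell import *
from h import *
import cv2
from scipy.spatial.transform import Rotation as R
o=get_obs();p,d=camera("wrist");m=camera_model("wrist")
cv2.imwrite("pics/w1.png",p);np.savez("w1.npz",p=p,d=d)
T=np.eye(4);T[:3,:3]=R.from_quat(o["ee_rot"]).as_matrix();T[:3,3]=o["position"]
P=cloud(d,m,T@m["mount"])
print(o["clock"],o["joint_pos"].round(3),o["position"],T[:3,:3].round(3),np.round(o["ft_force"],1))
r=np.hypot(P[...,0]-.4544,P[...,1]+.1901)
for lo,hi in((.152,.162),(.142,.162)):
    k=(r<.045)&(P[...,2]>lo)&(P[...,2]<hi)&(d>0)
    Q=P[k];c=Q.mean(0);w,V=np.linalg.eigh(np.cov((Q-c)[:,:2].T))
    print(k.sum(),c.round(4),np.sqrt(w).round(4),np.degrees(np.arctan2(V[1,1],V[0,1])).round(1))
    print(cv2.minAreaRect((Q[:,:2]*1000).astype(np.float32)))
E
```

```text
clock: 2.5
position: [0.4553, -0.1906, 0.2561]
ee_rot: [0.365, 0.931, 0.0, -0.0]
ft_force: [-0.0, 1.1, -0.3]
grip_width: 0.999
2.5 [ 0.728  0.069 -0.439  1.779  0.03   1.301  1.104] [ 0.45526687 -0.19060713  0.25612057] [[-0.733  0.68  -0.   ]
 [ 0.68   0.733  0.   ]
 [ 0.    -0.    -1.   ]] [-0.   1.1 -0.3]
1696 [ 0.4541 -0.1897  0.1554] [0.0044 0.015 ] 137.7
((455.1893310546875, -190.73318481445312), (15.872197151184082, 53.40823745727539), 47.773712158203125)
1838 [ 0.4535 -0.189   0.1549] [0.0046 0.0155] 137.8
((455.1775207519531, -190.7207794189453), (15.9528169631958, 53.441680908203125), 47.69721984863281)
```

View pics/w1.png

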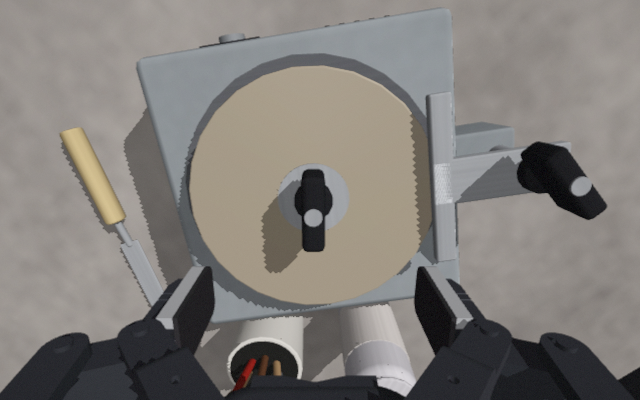

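The wrist picture shows the wing at (314,210), upright between the jaws. Its measured rectangle is 53.4 x 16 mm, centred at (0.4552, -0.1907) at 137.7°, directly below the TCP. I'll go down and close.

```bash
python3 -m creep '[[0,0,-0.01,0,0,25,0],[0,0,0,0,0,25,0],[0,0,0,0,0,25,0],[0,0,0,0,0,15,0],[0,0,0,0,0,11,0],[0,0,0,0,0,0,0],[0,0,0,0,0,0,0]]'
```

```text
clock: 3.25
position: [0.4557, -0.1907, 0.1559]
ee_rot: [0.359, 0.933, -0.0, 0.0]
ft_force: [0.1, -0.3, -0.7]
grip_width: 1.001
```

```bash
python3 -m creep '[[0,0,0,0,0,0,120],[0,0,0,0,0,0,160],[0,0,0,0,0,0,255],[0,0,0,0,0,0,255],[0,0,0,0,0,0,255],[0,0,0,0,0,0,255],[0,0,0,0,0,0,255],[0,0,0,0,0,0,255]]' 40
python3 - <<'E'
from workcell import *
import cv2
print(get_obs())
cv2.imwrite("pics/w2.png",camera("wrist")[0])
E
```

```text
clock: 4.05
position: [0.455, -0.1913, 0.1557]
ee_rot: [0.36, 0.933, -0.0, -0.0]
ft_force: [-5.0, -1.9, 5.2]
grip_width: 0.178
{'clock': 4.05, 'joint_pos': array([ 0.71552835,  0.15980765, -0.441608  ,  1.90590452,  0.07767877,
        1.09252156,  1.07813827]), 'joint_velocities': array([-1.78157468e-03,  1.80519529e-03, -2.38158691e-04,  1.40534871e-03,
        4.72348478e-04,  1.76187088e-05, -3.61470859e-04]), 'tau': array([ -1.49902146, -41.95089698,  -3.51176463, -35.05559206,
        -0.53390734,  -1.17537584,   0.07449238]), 'position': array([ 0.4549964 , -0.19126469,  0.15569385]), 'ee_rot': array([ 3.59602840e-01,  9.33105342e-01, -4.53885646e-04, -1.09289415e-04]), 'ft_force': array([-4.98578184, -1.94421255,  5.17557555]), 'torque': array([-0.21742447,  0.75951821, -0.12938353]), 'grip_width': 0.17815329441214828}
```

View pics/w2.png

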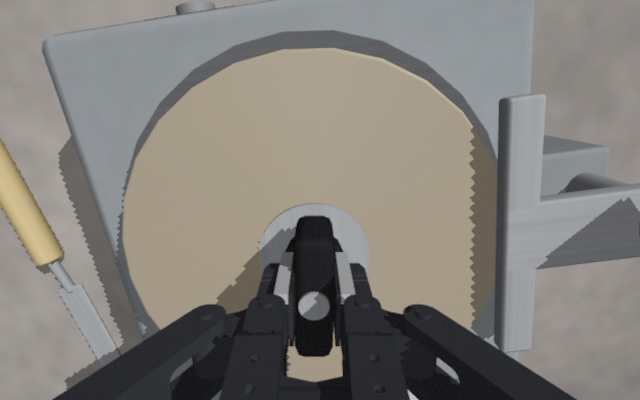

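The pads are on both flats of the wing, at (290,290) and (345,290), with an opening of about 15 mm and low forces. Now I'll turn it clockwise, which is +z of the tool.

```bash
python3 -m creep '[[0,0,0.05,0,0,0,255],[0,0,0.1,0,0,0,255],[0,0,0.1,0,0,0,255],[0,0,0.1,0,0,0,255],[0,0,0.1,0,0,0,255],[0,0,0.1,0,0,0,255],[0,0,0.1,0,0,0,255],[0,0,0.1,0,0,0,255]]'
```

```text
clock: 4.9
position: [0.4559, -0.1909, 0.1557]
ee_rot: [0.678, 0.736, 0.0, 0.001]
ft_force: [1.8, -0.8, 1.1]
grip_width: 0.179
```

```bash
python3 -m creep '[[0,0,0.1,0,0,0,255],[0,0,0.1,0,0,0,255],[0,0,0.1,0,0,0,255],[0,0,0.1,0,0,0,255],[0,0,0.1,0,0,0,255],[0,0,0.1,0,0,0,255],[0,0,0.1,0,0,0,255],[0,0,0.1,0,0,0,255]]'
```

```text
clock: 5.7
position: [0.4568, -0.1912, 0.1557]
ee_rot: [0.91, 0.414, 0.001, 0.001]
ft_force: [7.4, -3.4, -4.5]
grip_width: 0.176
```

```bash
python3 -m creep '[[0,0,0.04,0,0,0,255],[0,0,0,0,0,0,255],[0,0,0,0,0,0,255]]'
python3 - <<'E'
from workcell import *
import cv2,numpy as np
from scipy.spatial.transform import Rotation as R
o=get_obs();M=R.from_quat(o["ee_rot"]).as_matrix()
print(np.degrees(np.arctan2(M[1,0],M[0,0])),o["torque"],o["joint_pos"].round(2))
cv2.imwrite("pics/w3.png",camera("wrist")[0])
E
```

```text
clock: 6.0
position: [0.4569, -0.1913, 0.1557]
ee_rot: [0.918, 0.397, 0.001, 0.001]
ft_force: [6.1, -2.2, -4.1]
grip_width: 0.175
46.785145996507154 [-0.72810338 -1.56500938 -0.10495404] [ 0.6   0.15 -0.32  1.91  0.05  1.09 -0.49]
```

View pics/w3.png

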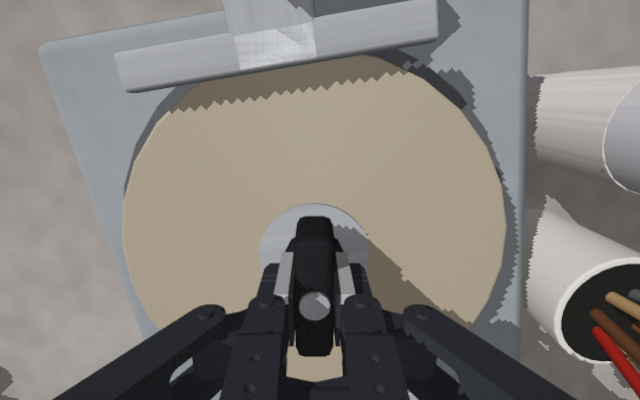

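The tool has turned 91° and the wing at (315,290) is still square in the pads. I'll open, then rise.

```bash
python3 -m creep '[[0,0,0,0,0,0,0],[0,0,0,0,0,0,0],[0,0,0,0,0,0,0],[0,0,0,0,0,0,0],[0,0,0,0,0,0,0],[0,0,0,0,0,0,0],[0,0,0,0,0,0,0],[0,0,0,0,0,0,0]]'
```

```text
clock: 6.85
position: [0.4554, -0.1907, 0.1553]
ee_rot: [0.918, 0.397, -0.0, 0.0]
ft_force: [-0.2, 0.3, -0.1]
grip_width: 1.0
```

```bash
python3 -m creep '[[0,0,0,0,0,-10,0],[0,0,0,0,0,-25,0],[0,0,0,0,0,-25,0],[0,0,0,0,0,-25,0],[0,0,0,0,0,-25,0],[0,0,0,0,0,0,0],[0,0,0,0,0,0,0]]'
python3 - <<'E'
from workcell import *
from h import *
import cv2
from scipy.spatial.transform import Rotation as R
o=get_obs();p,d=camera("wrist");m=camera_model("wrist")
cv2.imwrite("pics/w4.png",p)
T=np.eye(4);T[:3,:3]=R.from_quat(o["ee_rot"]).as_matrix();T[:3,3]=o["position"]
P=cloud(d,m,T@m["mount"])
def wing(P,d,c,lo,hi):
    r=np.hypot(P[...,0]-c[0],P[...,1]-c[1]);k=(r<.04)&(P[...,2]>lo)&(P[...,2]<hi)&(d>0)
    Q=P[k];a=np.linalg.eigh(np.cov(Q[:,:2].T))[1][:,1];print(k.sum(),Q.mean(0).round(4),np.degrees(np.arctan2(a[1],a[0]))%180)
print(o["ft_force"],o["grip_width"])
wing(P,d,(.4552,-.1907),.15,.165)
pt,dt=camera("top");mt=camera_model("top");Pt=cloud(dt,mt);cv2.imwrite("pics/top1.png",pt)
P0=cloud(np.load("top0.npz")["d"],mt)
for A in(P0,Pt):
    wing(A,A[...,2]*0+1,(.5468,-.0546),.15,.19)
    for (u0,u1,v0,v1,l,h) in((420,460,160,195,.13,.17),(450,500,180,225,.085,.1)):
        Q=A[v0:v1,u0:u1].reshape(-1,3);k=(Q[:,2]>l)&(Q[:,2]<h);print(k.sum(),Q[k].mean(0).round(4))
E
```

```text
clock: 7.55
position: [0.4556, -0.1907, 0.266]
ee_rot: [0.918, 0.397, 0.0, 0.001]
ft_force: [-0.9, -0.1, -1.2]
grip_width: 0.997
[-0.89828568 -0.13912411 -1.20440713] 0.9969693993938218
1648 [ 0.4571 -0.1901  0.1551] 46.79454537248697
147 [ 0.5468 -0.0546  0.1661] 179.97695040465803
449 [ 0.6186 -0.2599  0.1477]
493 [ 0.5494 -0.3419  0.0939]
147 [ 0.5468 -0.0546  0.1663] 179.8467063502082
450 [ 0.6185 -0.26    0.1476]
449 [ 0.5542 -0.3454  0.0948]
```

View pics/w4.png

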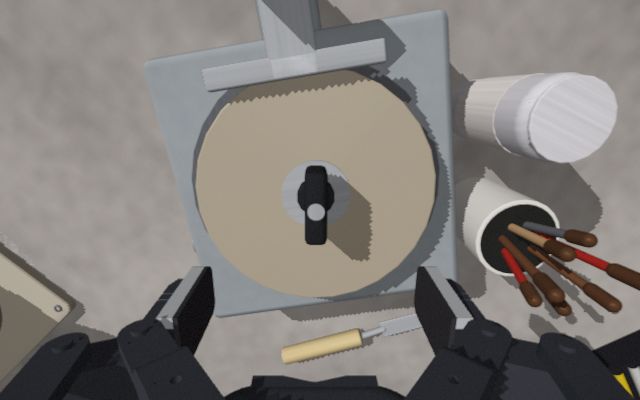

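View pics/top1.png

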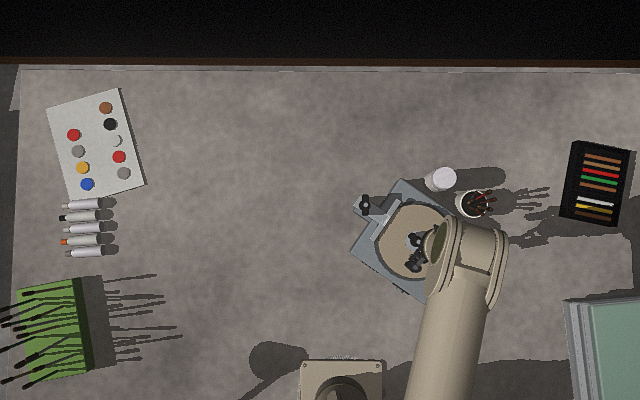

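The wing now stands at 46.8°, so it turned 90.9°. The rest knob and the can are where they were. The pot average moved by 6 mm with 44 fewer points, which may be the arm covering part of that window, so I'll check the pixels.

Run:
```python
import cv2,numpy as np
a=cv2.imread("pics/top0.png");b=cv2.imread("pics/top1.png")
w=(slice(182,222),slice(450,500))
D=cv2.absdiff(a,b).max(2)
y,x=np.nonzero(D[w]>60);print(len(x),x.min(initial=99)+450,x.max(initial=0)+450,y.min(initial=99)+182,y.max(initial=0)+182)
g=lambda i:cv2.cvtColor(i[186:214,452:492],cv2.COLOR_BGR2GRAY).astype(np.float32)
print(cv2.phaseCorrelate(g(a),g(b)))
```

```text
27 450 462 216 221
((0.013172820870142488, -0.0473185514544916), 0.9884860775868098)
```

The pot image shifted by less than 0.05 px, and the only changed pixels are the arm at the corner of the window. The pot has not moved, so I'm handing in.

```bash
python3 -c "
from workcell import *
print(hand_in())"
```

```text
the job is handed in; nothing more can be done
None
```

I loosened the wheel knob by about a quarter turn clockwise seen from above, let go of it, and raised the open gripper about 110 mm clear. The job was handed in at about 7.6 s.

- **Wheel knob:** the wing went from 137.7° to 46.8° in the wrist camera, a turn of 90.9°. The tool's own turn of 91° agrees. The wrist forces I read stayed under 10 N.
- **Rest knob and spray can:** their positions before and after match within 0.2 mm, and the rest knob's angle within 0.2°.
- **Pot:** one check disagreed. Its average position from the depth image came out 6 mm off, because the arm covered part of that window. Comparing the pictures directly showed a shift of under 0.05 px, so the pot did not move.

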